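Load, dose and close the polishing tumbler

TASK

Get the bench tumbler ready to polish the steel spikes: turn it by its belt pulley until the barrel's loading port, which starts out of sight underneath, faces straight up, and put every spike on the bench into the barrel. Then give the load its compound: squeeze the trigger of the gun beside the barrel fully home, hold it for about a second and let it spring back; only after that close the port with its cover, skirt down in the opening and plate flush on the barrel. Leave the other things on the bench where they are.

Things in the scene. Friction and masses are not known exactly. Their poses are not given: they have to be found in the camera images.
- tumbler: Bench tumbler: fixed ply base 270 x 370 x 12 mm, two bearing posts, hexagonal barrel, belt pulley at its +y end, motor behind (belt off), compound gun on a post at the -y end. Origin on the bench under the barrel's middle; x away from the robot, y along the axle to the pulley. Base front edge at x = -100 mm. Gun parts span y = -101 to -235 mm, up to z = 268 mm; nothing stands over barrel or pulley.
- barrel (a joint): Turn of barrel and pulley together about the axle (the tumbler's y axis), rad, unlimited both ways; 0 or any whole turn = loading port straight up. Growing values carry the pulley's top away from the robot (+x). No catch: a drag of about 0.5 N m holds it where it is left. At the start the port is underneath.
- barrel_mid (a point): Centre of the barrel, on the axle, 130 mm above the bench; fixed, axes as the tumbler. The barrel is a hexagonal sheet-metal drum, 180 mm across flats (corners at 104 mm radius), 120 mm long along y, walls 5 mm, empty at the start.
- port (a point): Centre of the loading port, in the outer face of one flat of the barrel, 90 mm from the axle; turns with the barrel, z out of the port. The port is an open rectangle 80 mm (x) by 84 mm (y, along the axle). When up it lies 220 mm above the bench, with 170 mm of depth below it.
- pulley (a point): Centre of the belt pulley, on the axle, 111 mm along +y from the barrel's centre, 130 mm up; turns with it. Aluminium disc, 220 mm across, 22 mm thick (y), flat sides, grooved rim, five dark recesses and one bolt head in line with the port at 56 mm radius. The top of its rim can be pinched across the thickness from above (40 mm free between pulley and barrel) and carried round in strokes.
- trigger (a joint): Trigger of the compound gun, rad: 0 = released, 0.28 = squeezed home against its stop. It springs back by itself; about 2 N at the finger starts it and 8 N holds it home.
- trigger_face (a point): Where a finger presses the steel trigger (8 mm thick, 16 mm high): its +y face, 53 mm from its upright pivot, 250 mm up; moves with it, 15 mm in -y when squeezed. The gun lies on its side; trigger and handle both stick out towards the robot, free from above and for 40 mm below. From trigger face to handle back it is 60 mm at rest, 45 mm squeezed.
- handle_back (a point): Back (-y) face of the gun's black handle (28 mm thick along y, 26 mm high), opposite the trigger face, 250 mm above the bench; fixed, axes as the tumbler.
- cover: Loose cover of the port, 280 g: steel plate 92 (x) x 104 (y) x 6 mm; under it a rubber skirt 72 x 76 mm, 8 mm deep, that enters the port with 4 mm play all round; on top a black grip bar 56 mm long (x), 14 mm thick (y). Origin mid underside of the skirt, z up; top of bar at z = 48 mm. Starts skirt down on the bench in front of the tumbler. Seated, its origin is 8 mm below the port's face.
- cover_grip (a point): Point in the middle of the cover's grip bar, 36 mm above the cover's origin.
- spike1: A turned bare-steel spike to be polished, standing point up: a round collar 28 mm in diameter and 18 mm high, above it a cone from 24 mm down to a blunt tip 60 mm above the base. Origin at the centre of the base, z towards the tip. About 130 g. May be absent.
- spike2: A turned bare-steel spike to be polished, standing point up: a round collar 28 mm in diameter and 18 mm high, above it a cone from 24 mm down to a blunt tip 60 mm above the base. Origin at the centre of the base, z towards the tip. About 130 g. May be absent.
- spike3: A turned bare-steel spike to be polished, standing point up: a round collar 28 mm in diameter and 18 mm high, above it a cone from 24 mm down to a blunt tip 60 mm above the base. Origin at the centre of the base, z towards the tip. About 130 g. May be absent.
- spike4: A turned bare-steel spike to be polished, standing point up: a round collar 28 mm in diameter and 18 mm high, above it a cone from 24 mm down to a blunt tip 60 mm above the base. Origin at the centre of the base, z towards the tip. About 130 g. May be absent.
- spike5: A turned bare-steel spike to be polished, standing point up: a round collar 28 mm in diameter and 18 mm high, above it a cone from 24 mm down to a blunt tip 60 mm above the base. Origin at the centre of the base, z towards the tip. About 130 g. May be absent.
- knob: A turned dark wooden knob, 44 mm wide and 56 mm high, standing among the spikes; not part of the job. Origin under its middle.
- tape: A roll of masking tape lying flat, 100 mm across, 25 mm high; not part of the job.
- sanding_block: A cork sanding block 100 x 55 x 35 mm; not part of the job.
- tin: A plain metal tin, 70 mm across, 80 mm high; not part of the job.

How it is judged:
On the way, in this order (a step that is already met when the one before it is completed fails the run):
1. the loading port faces straight up (within 0.15 rad) and the barrel is at rest (angle between port's own z axis and vertical below 0.15 rad and velocity of joint barrel between -0.05 and 0.05 rad/s), for 0.3 s.
2. every spike is inside the barrel, the port still up (distance between each of spike1, spike2, spike3, spike4, spike5 and barrel_mid below 0.12 m and z of spike1 in the frame of barrel_mid between -0.095 and 0.06 m and y of spike1 in the frame of barrel_mid between -0.066 and 0.066 m and z of spike2 in the frame of barrel_mid between -0.095 and 0.06 m and y of spike2 in the frame of barrel_mid between -0.066 and 0.066 m and z of spike3 in the frame of barrel_mid between -0.095 and 0.06 m and y of spike3 in the frame of barrel_mid between -0.066 and 0.066 m and z of spike4 in the frame of barrel_mid between -0.095 and 0.06 m and y of spike4 in the frame of barrel_mid between -0.066 and 0.066 m and z of spike5 in the frame of barrel_mid between -0.095 and 0.06 m and y of spike5 in the frame of barrel_mid between -0.066 and 0.066 m and angle between port's own z axis and vertical below 0.15 rad), for 0.3 s.
3. the gun's trigger is squeezed home (beyond 0.24 of 0.28 rad) for half a second with all spikes in the barrel and the port up and uncovered (all of step 2 and value of joint trigger above 0.24 rad and distance between cover and port above 0.08 m), for 0.5 s.
4. the trigger is let go and has sprung back (value of joint trigger below 0.05 rad), for 0.2 s.
5. the cover sits on the port, skirt in the opening (z of cover in the frame of port between -0.014 and -0.004 m and horizontal distance between cover and port below 0.012 m and angle between cover's own z axis and vertical below 0.2 rad and angle between port's own z axis and vertical below 0.15 rad), for 0.2 s.
At the end, for the whole second after the job is handed in: Every spike present is inside the barrel, the port faces up within 0.15 rad, the cover sits flush on it with its skirt in the opening (at most 4 mm proud, centre within 12 mm, tilt under 0.2 rad), the trigger is released (under 0.05 rad), and everything is let go and at rest (all of step 5 and distance between each of spike1, spike2, spike3, spike4, spike5 and barrel_mid below 0.12 m and z of spike1 in the frame of barrel_mid between -0.095 and 0.06 m and y of spike1 in the frame of barrel_mid between -0.066 and 0.066 m and z of spike2 in the frame of barrel_mid between -0.095 and 0.06 m and y of spike2 in the frame of barrel_mid between -0.066 and 0.066 m and z of spike3 in the frame of barrel_mid between -0.095 and 0.06 m and y of spike3 in the frame of barrel_mid between -0.066 and 0.066 m and z of spike4 in the frame of barrel_mid between -0.095 and 0.06 m and y of spike4 in the frame of barrel_mid between -0.066 and 0.066 m and z of spike5 in the frame of barrel_mid between -0.095 and 0.06 m and y of spike5 in the frame of barrel_mid between -0.066 and 0.066 m and value of joint trigger below 0.05 rad and linear speed of cover below 0.02 m/s and velocity of joint barrel between -0.05 and 0.05 rad/s and linear speed of each of spike1, spike2, spike3, spike4, spike5 below 0.03 m/s); the robot touches nothing.
It fails at once if a thing that is not part of the job is shifted by more than 40 mm (distance of any of knob, tape, sanding_block, tin from where it was at the start of the episode above 0.04 m).
Of spike1, spike2, spike3, spike4, spike5 only 3 to 5 are there at a start; the rules pass over those that are not, and their reading is None.
At some moment in a run one of spike1, spike2, spike3, spike4, spike5, cover may be knocked a few centimetres aside while the robot is not near it.
It also fails if it takes over 210 s, if anything falls off the work surface, if the arm or the gripper's body presses on something with over 40 N, if the wrist force passes 120 N, or if a joint passes its speed limit or range.

ROBOT

A 7-joint arm with a two-finger parallel gripper is mounted at the origin on the work surface. World frame = base frame: x ahead of the robot, y to its left, z up, the work surface at z = 0. Lengths are in m, angles in rad, forces in N, time in s.
With the tool pointing down it reaches from about 0.4 to 0.85 m from the base axis. Payload 10.4 kg.
Tool frame: the origin (TCP) lies at the very end of the fingers, on their centre line; the grasp point (between the pads) lies 19 mm behind it; z points along the fingers, y is the line along which they close (so a half turn about z gives the same grasp; the last joint's range is limited). The gripper opens to 87 mm and grips with 3 to 60 N. Pads are 19 mm wide; open, the fingers measure 117 mm over their backs; the gripper's body (75 mm by 190 mm) begins 51 mm behind the grasp point.
Start: joints at [-0.023, 0.332, -0.065, 1.46, 0.022, 1.35, -0.088], TCP at [0.625, 0, 0.223] pointing down, gripper open.
Joint ranges: [-2.6, 2.6], [-0.5, 2.12], [-1.47, 1.34], [0.16, 2.42], [-1.27, 4.41], [0.06, 2.06], [-2.6, 2.6]. Speed limits (rad/s): [2.22, 2.22, 2.79, 2.79, 3.14, 3.14, 3.14].

INTERFACE

Orientations are given as [roll, pitch, yaw] about the fixed x, y, z axes, in that order (R = Rz(yaw) Ry(pitch) Rx(roll)).
In Python, from plant import read_state, get_image, camera_params, close_job gives the robot as it stands. The module is installed in compiled form; this text tells all that it offers.
- The arm moves only by the shell command python3 -m crank 'ROWS' [FORCE]. ROWS is JSON, a list of rows, each a list of 3 entries, a list of its own where there are three numbers: the closure, from 0 (fully open) to 1 (shut), then the shift along the tool's x, y, z in m, then the turn about the tool's z in rad. A call has 1 to 10 rows; each row is the pose to reach, as a shift and turn from the pose commanded when the call began, along the tool's axes at that moment; what a row does not reach only later rows make up. A row lasts 1/8 s, in which the tool goes at most 62.5 mm and 10.7 degrees, less where a joint would pass 70% of its speed; a pose out of reach is approached as far as the arm can. A call with a gripper value outside its range is refused whole. The fingers move at their own pace and stop on an object; FORCE is the grip in N (left out, the last holds). Time passes only in rows, so rows that repeat a pose let the fingers close. It gives the time, the measured TCP pose, the force, the opening and the grip force at its end, in the units of the state.
- read_state(): the state, without advancing time (a new reading comes with each control period).
- get_image(name): name is "scene" or "side" or "wrist"; returns the picture (420x560x3 uint8, blue, green, red); there is no depth.
- camera_params(name): a dict with "fx", "fy", "cx", "cy" (pixels), "distortion" ([k1, k2, p1, p2, k3] as OpenCV has them; the pictures are not rectified), "T" (4x4, takes a point from camera to world coordinates). Camera axes: x right, y up, looking along -z (the intrinsics and any distortion apply to the point x, -y, -z); pixel columns grow to the right and rows downward; lengths in m; the calibration is good to about 2 mm. A picture is of the moment at which its call begins: read the wrist's pose just before it. camera_params takes no time and is no camera call; for the wrist camera it gives the pose at the moment of the call.
- close_job(): hands the job in; it is judged then, once.
The state is a dict: "time": time; "q": joint angles; "qvel": joint speeds; "tau": joint torques, N m; "position": TCP position; "tool_rot": TCP orientation; "ft_force": force on the tool from outside, world axes, zero at the start; "wrist_torque": the same for the moment, N m; "width": opening from 0.0 (shut) to 1.0 (fully open); "finger_force": force on a finger pad.
Only numpy, scipy, OpenCV 4.12 (cv2) and the standard library are available. Lean on these libraries where they do the work, as an engineer would, in place of code of your own. Each camera call takes 0.05 s, during which the arm holds its last target. There are 200 camera calls.

## Working session

There is one attempt and no reset: what is moved stays moved. The work goes in short steps, Python scripts to look and compute and a shell command to move; the robot and the scene stay as the last step left them, time stands still between calls to the robot, and variables do not carry over. Pictures are saved under pics/ and viewed, at most 14 in all, crops included, and the job is handed in when it is done.

```bash
mkdir -p pics
cat > h.py <<'E'
import numpy as np, cv2
from plant import *
def snap(n,f=None):
    P=camera_params(n); im=get_image(n)
    if f: cv2.imwrite('pics/'+f,im)
    return im,P
def ray(P,uv):
    K=np.array([[P['fx'],0,P['cx']],[0,P['fy'],P['cy']],[0,0,1]])
    p=cv2.undistortPoints(np.array([[uv]],float),K,np.array(P['distortion'],float))[0,0]
    T=np.array(P['T']); d=T[:3,:3]@np.array([p[0],-p[1],-1]); return T[:3,3],d
def onz(P,uv,z):
    o,d=ray(P,uv); return o+d*(z-o[2])/d[2]
def proj(P,X):
    T=np.array(P['T']); c=T[:3,:3].T@(np.array(X,float)-T[:3,3]); c=c*[1,-1,-1]
    K=np.array([[P['fx'],0,P['cx']],[0,P['fy'],P['cy']],[0,0,1]])
    return cv2.projectPoints(c.reshape(1,1,3),np.zeros(3),np.zeros(3),K,np.array(P['distortion'],float))[0][0,0]
def tri(P1,u1,P2,u2):
    a,d=ray(P1,u1); b,e=ray(P2,u2)
    s=np.linalg.lstsq(np.c_[d,-e],b-a,rcond=None)[0]
    return (a+d*s[0]+b+e*s[1])/2, np.linalg.norm(a+d*s[0]-b-e*s[1])
E
python3 - <<'E'
from h import *
for n in ['scene','side']:
    im,P=snap(n,n+'0.png'); print(n,np.round(P['T'],3).tolist(),P['fx'],P['distortion'])
s=read_state(); print(s['time'],s['position'],s['tool_rot'],s['width'])
E
```

```text
scene [[0.668, -0.515, 0.538, 1.201], [0.744, 0.457, -0.487, -0.527], [0.005, 0.725, 0.688, 0.971], [0.0, 0.0, 0.0, 1.0]] 433.2220610293503 [-0.02728803  0.          0.          0.          0.        ]
side [[-0.95, 0.151, -0.274, 0.176], [-0.313, -0.493, 0.812, 1.259], [-0.013, 0.857, 0.516, 0.939], [0.0, 0.0, 0.0, 1.0]] 538.2990373025892 [-0.03182702  0.          0.          0.          0.        ]
0.1 [ 6.24670622e-01 -1.00816213e-05  2.21863729e-01] [-3.14040125e+00  1.10090963e-04  1.57084253e+00] 1.001432279350455
```

View pics/scene0.png

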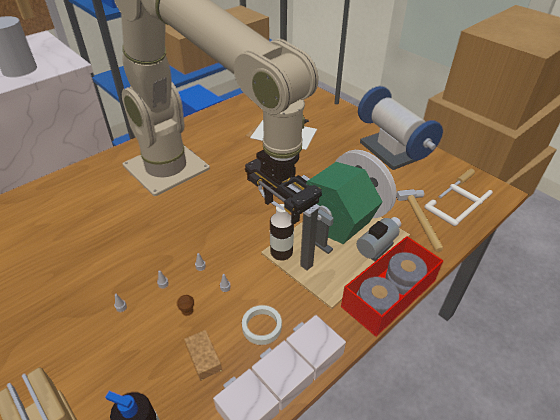

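View pics/side0.png

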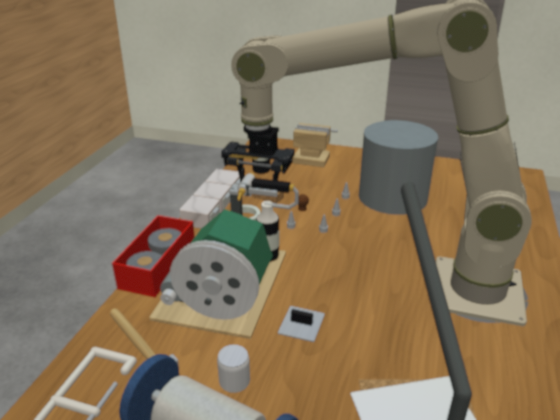

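The scene view shows four spikes at about (119,300), (162,278), (199,261) and (224,283), with the knob at (186,303). The side view shows the cover at (302,321) and the pulley centred near (211,284). I'll zoom in for exact pixels.

Run:
```python
import cv2
a=cv2.imread('pics/side0.png')[150:350,120:360]; cv2.imwrite('pics/sidez.png',cv2.resize(a,None,fx=3,fy=3,interpolation=cv2.INTER_CUBIC))
a=cv2.imread('pics/scene0.png')[140:350,95:405]; cv2.imwrite('pics/scenez.png',cv2.resize(a,None,fx=2.5,fy=2.5,interpolation=cv2.INTER_CUBIC))
```

```text
(no output)
```

View pics/sidez.png

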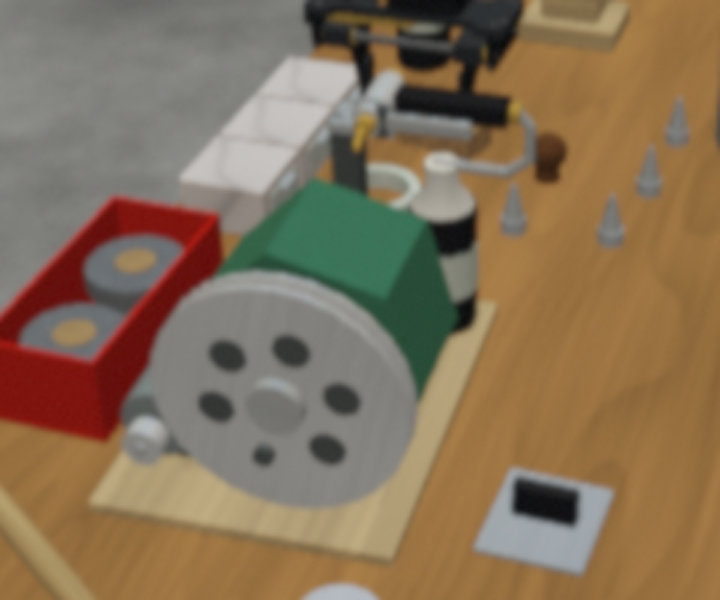

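View pics/scenez.png

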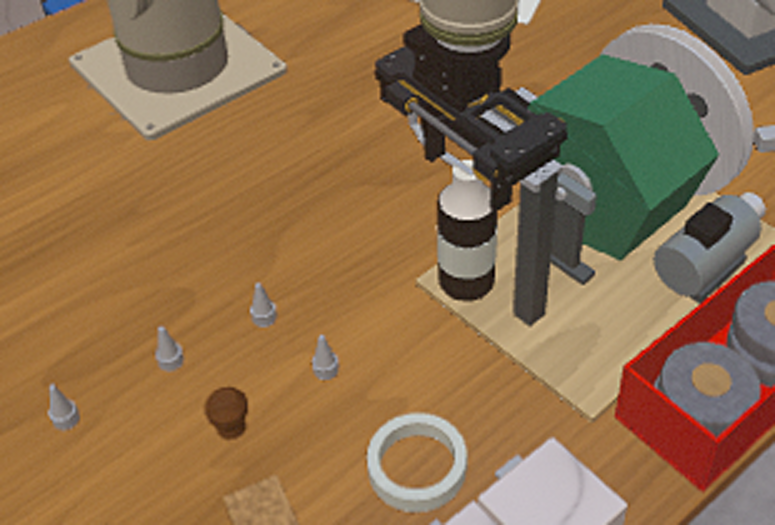

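Zoomed view: the bolt head is at (264,456) in the side crop, just below the hub (275,405), so the port is nearly underneath. The front corners of the base are clear, and there are four spikes. The tin stands at side (233,367). Next I'll calculate the positions.

```bash
cat > m.py <<'E'
from h import *
np.set_printoptions(precision=4,suppress=True)
Ps,Pc=camera_params('side'),camera_params('scene')
S=lambda u,v:(120+u/3,150+v/3)
C=lambda u,v:(95+u/2.5,140+v/2.5)
c={}
print('backR',b:=onz(Ps,S(91,505),.012),'frontR',f:=onz(Ps,S(391,558),.012),'frontL',g:=onz(Ps,S(495,303),.012))
print('scene frontL',g2:=onz(Pc,C(417,284),.012),'backL',h:=onz(Pc,C(592,416),.012))
for n,s,k in [('sA',(678,100),(55,386)),('sB',(651,148),(163,328)),('sC',(613,195),(260,284)),('sD',(514,184),(322,337))]:
    print(n,tri(Ps,S(*s),Pc,C(*k)))
print('cover plate',[onz(Ps,S(*p),.014) for p in [(515,467),(613,489),(582,573),(474,548)]])
print('bar top',[onz(Ps,S(*p),.048) for p in [(515,480),(578,496)]])
print('tin',onz(Ps,(233,353),.08),'knob',onz(Pc,C(228,402),.045),'tape',onz(Pc,C(417,455),.025))
E
python3 m.py
```

```text
backR [0.7915 0.3785 0.012 ] frontR [0.5283 0.3612 0.012 ] frontL [ 0.5505 -0.0065  0.012 ]
scene frontL [ 0.5568 -0.0118  0.012 ] backL [0.8162 0.0076 0.012 ]
sA (array([ 0.4464, -0.3997,  0.057 ]), np.float64(0.00025890346451781917))
sB (array([ 0.4534, -0.2786,  0.0571]), np.float64(0.0016407601866642214))
sC (array([ 0.4708, -0.1667,  0.0581]), np.float64(0.0028674399417773807))
sD (array([ 0.5761, -0.1592,  0.0578]), np.float64(0.0017598650421693548))
cover plate [array([0.4628, 0.2268, 0.014 ]), array([0.3757, 0.2291, 0.014 ]), array([0.3767, 0.3334, 0.014 ]), array([0.4671, 0.3321, 0.014 ])]
bar top [array([0.4478, 0.2802, 0.048 ]), array([0.3936, 0.2837, 0.048 ])]
tin [0.5207 0.4873 0.08  ] knob [ 0.5717 -0.275   0.045 ] tape [ 0.7366 -0.1635  0.025 ]
```

```bash
cat > t.py <<'E'
from h import *
np.set_printoptions(precision=4,suppress=True)
Ps=camera_params('side'); yaw=.068
ex=np.array([np.cos(yaw),np.sin(yaw),0]); ey=np.array([-np.sin(yaw),np.cos(yaw),0])
A=np.array([.6407,.183,0]) # on axle, mid of base
im=cv2.imread('pics/side0.png').astype(int)
E
python3 - <<'E'
from t import *
# pulley mask: grey bright, low saturation
hsv=cv2.cvtColor(im.astype('uint8'),cv2.COLOR_BGR2HSV)
m=((hsv[...,1]<45)&(hsv[...,2]>95)).astype('uint8'); m[:,:165]=0;m[:235]=0;m[325:]=0;m[:,262:]=0
m=cv2.morphologyEx(m,cv2.MORPH_OPEN,np.ones((3,3)))
n,l,st,_=cv2.connectedComponentsWithStats(m); k=1+np.argmax(st[1:,4])
c=max(cv2.findContours((l==k).astype('uint8'),0,1)[0],key=len); h=cv2.convexHull(c)
print(st[k],cv2.fitEllipse(h))
for y0 in np.arange(-.03,.05,.01):
  out=[]
  for yy in(.122,.1):
    C=A+ey*(y0+yy)+[0,0,.13]
    p=np.array([proj(Ps,C+.11*(ex*np.cos(a)+np.array([0,0,np.sin(a)]))) for a in np.linspace(0,6.28,90)])
    out.append(np.r_[p.min(0),p.max(0)])
  print(y0,*out)
E
```

```text
[ 165  240   94   79 5093] ((210.33206176757812, 281.280029296875), (80.38536834716797, 97.37785339355469), 96.2787857055664)
-0.03 [179.2634 231.0931 263.2613 303.1492] [182.5421 226.2926 265.5094 297.781 ]
-0.019999999999999997 [177.7425 233.3201 262.2189 305.6354] [181.0624 228.458  264.4951 300.204 ]
-0.009999999999999995 [176.2001 235.576  261.1633 308.151 ] [179.565  230.6511 263.4682 302.6555]
6.938893903907228e-18 [174.6388 237.8612 260.0943 310.6967] [178.0487 232.8724 262.4284 305.1358]
0.010000000000000009 [173.0584 240.1764 259.0117 313.2728] [176.5101 235.1225 261.3755 307.6455]
0.02000000000000001 [171.4584 242.5222 257.9151 315.8801] [174.9526 237.4018 260.3092 310.1851]
0.030000000000000013 [169.8385 244.8991 256.8043 318.5189] [173.376  239.711  259.2293 312.7551]
0.04000000000000001 [168.1984 247.3078 255.679  321.1899] [171.78   242.0506 258.1355 315.3561]
```

Run:
```python
from t import *
B=A+.03*ey+[0,0,.13]; print('mid',B,'pulley',B+.111*ey,'port',B+[0,0,.09])
C=B+.122*ey
for uv in [(208,302),(210.2,280),(216.5,267),(211.7,285)]:
    o,d=ray(Ps,uv); X=o+d*((C-o)@ey)/(d@ey); r=X-C; print(uv,r@ex,r[2],np.hypot(r@ex,r[2]),'angle from up toward +x',np.arctan2(r@ex,r[2]))
for y in (-.101,-.235): print(B+ey*y)
```

```text
mid [0.6387 0.2129 0.13  ] pulley [0.6311 0.3237 0.13  ] port [0.6387 0.2129 0.22  ]
(208, 302) 0.016358194213627813 -0.061865144305307096 0.06399130095448316 angle from up toward +x 2.8830917718600744
(210.2, 280) 0.005497700045306962 0.008707807450701655 0.01029808799664595 angle from up toward +x 0.5631547005751641
(216.5, 267) -0.013178052320833624 0.050646873346910426 0.05233322885881029 angle from up toward +x -0.25455050117839495
(211.7, 285) 0.0027395316589124783 -0.005994922823197912 0.006591216379871243 angle from up toward +x 2.7129532283238365
[0.6455 0.1122 0.13  ]
[ 0.6546 -0.0215  0.13  ]
```

```bash
python3 -m crank '[[0,[0,0,-0.05],0],[0,[0,0,-0.1],0],[0.45,[0.04,0.01,-0.11],-0.18],[0.45,[0.09,0.02,-0.11],-0.36],[0.45,[0.14,0.03,-0.11],-0.54],[0.45,[0.19,0.04,-0.11],-0.72],[0.45,[0.24,0.05,-0.11],-0.9],[0.45,[0.29,0.06,-0.11],-1.08],[0.45,[0.328,0.07,-0.11],-1.26],[0.45,[0.328,0.07,-0.11],-1.44]]' 40
python3 -m crank '[[0.45,[0,0,0],-0.1],[0.45,[0,0,0],-0.199],[0.45,[0,0,0],-0.199],[0.45,[0,0,0],-0.199]]'
python3 - <<'E'
from h import *
s=read_state(); print(s['position'],s['tool_rot'],s['width'],s['ft_force'])
for n in ['side','wrist']: snap(n,n+'1.png')
P=camera_params('wrist'); print(np.round(P['T'],4))
E
```

```text
time: 1.35
position: [0.6939, 0.3321, 0.3294]
tool_rot: [-3.141, -0.004, 3.021]
ft_force: [-0.6, 0.4, -1.0]
width: 0.55
finger_force: 0.0
time: 1.85
position: [0.695, 0.328, 0.3322]
tool_rot: [-3.141, -0.0, -3.076]
ft_force: [-0.8, -0.0, 0.2]
width: 0.552
finger_force: 0.0
[0.69499275 0.3279701  0.33223164] [-3.14140404e+00 -4.01981588e-04 -3.07559835e+00] 0.5515175788244941 [-0.75637965 -0.02064757  0.21734527]
[[-6.640e-02 -9.628e-01 -2.618e-01  6.244e-01]
 [ 9.978e-01 -6.400e-02 -1.790e-02  3.223e-01]
 [ 5.000e-04 -2.624e-01  9.650e-01  4.935e-01]
 [ 0.000e+00  0.000e+00  0.000e+00  1.000e+00]]
```

View pics/wrist1.png

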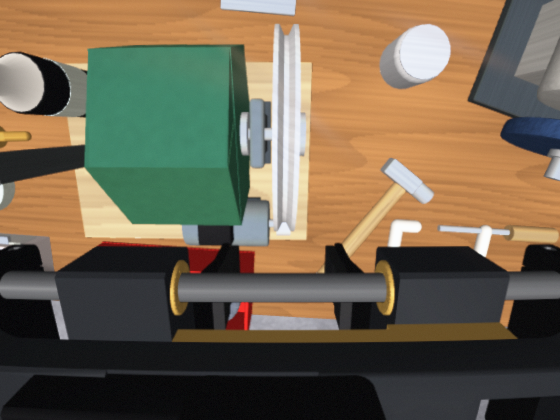

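The wrist view shows the pulley edge-on at columns 276–299, centred between the fingers (about 225 and 345). I'll check its position numerically.

Run:
```python
from t import *
P=camera_params('wrist')
B=A+.03*ey+[0,0,.13]
for uv in [(274,132),(287,132),(300,132)]:
    X=onz(P,uv,.24); r=X-B; print(uv,X,r@ex,r@ey)
for yy in (.1,.122): print(proj(P,B+yy*ey+[0,0,.11]), proj(P,B+yy*ey+.11*ex), proj(P,B+yy*ey-.11*ex))
im=cv2.imread('pics/wrist1.png'); print(im[132,262:312].sum(1)//3)
```

```text
(274, 132) [0.6266 0.3164 0.24  ] -0.004959129612034151 0.10409230288425207
(287, 132) [0.626  0.3267 0.24  ] -0.0049425334987854485 0.11434271741321562
(300, 132) [0.6253 0.3369 0.24  ] -0.004936422796471382 0.12459548681195634
[268.8821 138.4443] [273.5148 228.2629] [271.8929  29.4837]
[296.648 138.403] [291.5022 228.2341] [292.7251  29.4547]
[133 117 163 208 219 220 221 220 220 222 237 241 242 242 240 214 174 163
 165 168 170 207 236 242 242 241 232 219 216 216 217 217 224 240 244 243
 242 240 227 220 218 218 217 215 199 193 194 182 146 134]
```

```bash
python3 -m crank '[[0.45,[0,0.003,0.05],0],[0.45,[0,0.003,0.1],0],[0.45,[0,0.003,0.13],0],[0.45,[0,0.003,0.147],0],[0.45,[0,0.003,0.147],0],[1,[0,0.003,0.147],0],[1,[0,0.003,0.147],0],[1,[0,0.003,0.147],0],[1,[0,0.003,0.147],0],[1,[0,0.003,0.147],0]]' 45
python3 -m crank '[[1,[0.0112,0,-0.0085],0],[1,[0.0236,0,-0.0153],0],[1,[0.0368,0,-0.0203],0],[1,[0.0505,0,-0.0233],0],[1,[0.0646,0,-0.0243],0],[1,[0.0787,0,-0.0233],0],[1,[0.0924,0,-0.0203],0],[1,[0.1056,0,-0.0153],0],[1,[0.118,0,-0.0085],0],[1,[0.1292,0,0],0]]'
python3 -m crank '[[1,[0,0,0],0],[1,[0,0,0],0],[0.45,[0,0,0],0],[0.45,[0,0,0],0],[0.45,[0,0,-0.06],0],[0.45,[0,0,-0.12],0],[0.45,[0,0,-0.147],0]]'
python3 - <<'E'
from h import *
for n in ['side']: snap(n,n+'2.png')
a=cv2.imread('pics/side2.png')[200:350,130:310]; cv2.imwrite('pics/side2z.png',cv2.resize(a,None,fx=4,fy=4,interpolation=cv2.INTER_CUBIC))
E
```

```text
time: 3.2
position: [0.6951, 0.3305, 0.1863]
tool_rot: [-3.141, 0.001, -3.074]
ft_force: [-1.1, -3.8, 3.7]
width: 0.247
finger_force: 45.0
time: 4.45
position: [0.568, 0.3234, 0.1891]
tool_rot: [3.138, 0.008, -3.074]
ft_force: [3.6, 0.9, 13.4]
width: 0.25
finger_force: 45.0
time: 5.32
position: [0.5663, 0.3228, 0.3363]
tool_rot: [3.139, 0.004, -3.073]
ft_force: [0.4, -0.3, -0.2]
width: 0.546
finger_force: 0.0
```

View pics/side2z.png

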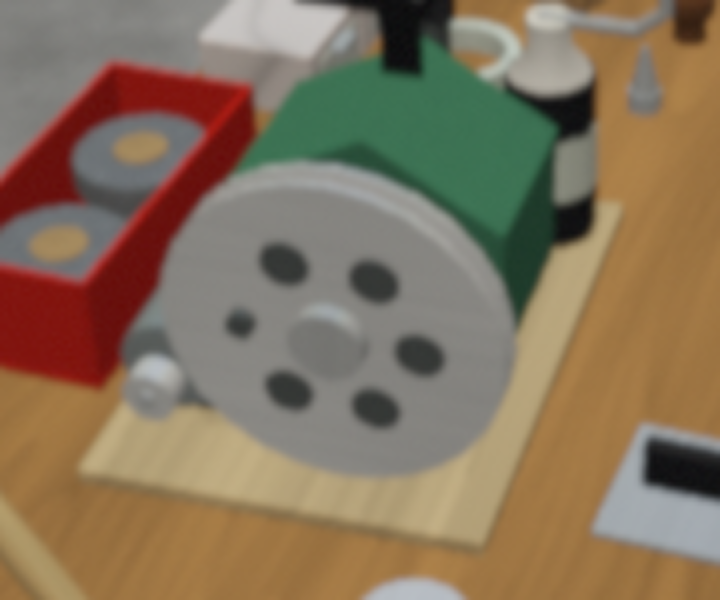

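The bolt head has moved to crop (240,323), i.e. side (190,280.8), on the far side of the hub. I'll calculate the angle that remains.

```bash
sed -i 's/^A=.*/A=np.array([.6407,.183,0])/; $a B=A+.0335*ey+[0,0,.13]' t.py
python3 - <<'E'
from t import *
C=B+.122*ey
for uv in [(190,280.8),(130+355/4,200+355/4),(130+284/4,200+265/4),(208,302)]:
    o,d=ray(Ps,uv); X=o+d*((C-o)@ey)/(d@ey); r=X-C; print(uv,r@ex,r[2],np.hypot(r@ex,r[2]),'angle',np.arctan2(r@ex,r[2]))
# all holes + bolt centroid => true centre
pts=[(284,265),(374,283),(419,356),(375,409),(289,391),(240,323)]
q=[]
for u,v in pts:
    o,d=ray(Ps,(130+u/4,200+v/4)); X=o+d*((C-o)@ey)/(d@ey); r=X-C; q.append((r@ex,r[2]))
q=np.array(q); c=q.mean(0); print(c,[round(float(np.arctan2(*(p-c))),3) for p in q],np.hypot(*(q-c).T), 'B',B)
E
```

```text
(190, 280.8) 0.05665296491039793 -0.0004307003966085299 0.05665460207229787 angle 1.578398613804022
(218.75, 288.75) -0.01601440320115807 -0.011210578303597729 0.019548354810325037 angle -2.1815430801698654
(201.0, 266.25) 0.024316237203650847 0.04889062231878427 0.054603775899311396 angle 0.4615333350376093
(208, 302) 0.014865060894701944 -0.05866740009498661 0.060521350524492035 angle 2.8934367131587377
[-0.0007 -0.0016] [0.46, -0.577, -1.62, -2.665, 2.572, 1.548] [0.0563 0.0561 0.0559 0.0559 0.0551 0.0574] B [0.6384 0.2164 0.13  ]
```

```bash
python3 -m crank '[[0.45,[-0.05,0,0],0],[0.45,[-0.1,0,0],0],[0.45,[-0.135,0,0],0],[0.45,[-0.135,0,0.05],0],[0.45,[-0.135,0,0.1],0],[0.45,[-0.135,0,0.14],0],[0.45,[-0.135,0,0.152],0],[1,[-0.135,0,0.152],0],[1,[-0.135,0,0.152],0],[1,[-0.135,0,0.152],0]]' 45
python3 -m crank '[[1,[0,0,0],0],[1,[0.0117,0,-0.0101],0],[1,[0.0249,0,-0.0182],0],[1,[0.0391,0,-0.0241],0],[1,[0.0542,0,-0.0278],0],[1,[0.0696,0,-0.029],0],[1,[0.085,0,-0.0278],0],[1,[0.1001,0,-0.0241],0],[1,[0.1143,0,-0.0182],0],[1,[0.1275,0,-0.0101],0]]'
python3 -m crank '[[1,[0.0117,0,0.0101],0],[1,[0.0117,0,0.0101],0],[1,[0.0117,0,0.0101],0]]'
python3 - <<'E'
from h import *
for n in ['side']: snap(n,n+'3.png')
a=cv2.imread('pics/side3.png')[200:350,130:310]; cv2.imwrite('pics/side3z.png',cv2.resize(a,None,fx=4,fy=4,interpolation=cv2.INTER_CUBIC))
E
```

```text
time: 6.62
position: [0.7012, 0.3319, 0.1825]
tool_rot: [3.14, 0.002, -3.073]
ft_force: [-0.5, 0.1, 0.5]
width: 0.294
finger_force: 0.0
time: 7.88
position: [0.576, 0.3238, 0.1954]
tool_rot: [3.138, 0.01, -3.075]
ft_force: [3.8, 1.6, 13.5]
width: 0.251
finger_force: 45.0
time: 8.25
position: [0.5616, 0.323, 0.1831]
tool_rot: [3.14, 0.002, -3.073]
ft_force: [-5.5, -1.5, 11.7]
width: 0.242
finger_force: 45.0
```

View pics/side3z.png

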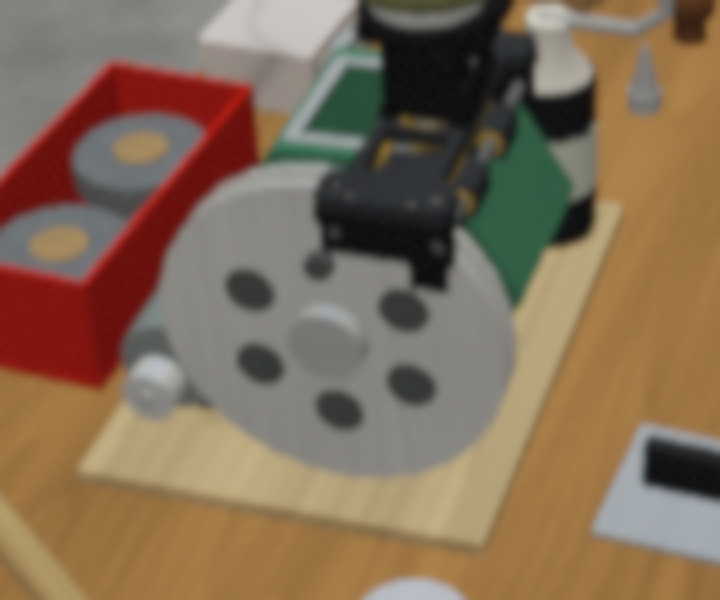

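The white-rimmed port now shows on top, and the bolt is at crop (319,265). I'll calculate the angle error.

Run:
```python
from t import *
C=B+.122*ey
pts=[(319,265),(405,311),(411,385),(340,410),(260,364),(250,289)]
q=[]
for u,v in pts:
    o,d=ray(Ps,(130+u/4,200+v/4)); X=o+d*((C-o)@ey)/(d@ey); r=X-C; q.append((r@ex,r[2]))
q=np.array(q); c=q.mean(0); a=np.array([np.arctan2(*(p-c)) for p in q]); print(c,(a+np.arange(6)*np.pi/3+np.pi)%(2*np.pi)-np.pi)
```

```text
[-0.0012 -0.0011] [0.0625 0.0201 0.028  0.041  0.0237 0.0013]
```

```bash
python3 -m crank '[[1,[0.003,0,0.003],0],[1,[0.003,0,0.003],0],[1,[0.003,0,0.003],0],[0.45,[0.003,0,0.003],0],[0.45,[0.003,0,0.003],0],[0.45,[0.003,0,-0.05],0],[0.45,[0.003,0,-0.1],0],[0,[0.003,0,-0.15],0],[0,[0.003,0,-0.18],0],[0,[0.003,0,-0.18],0]]'
cat > rel.py <<'E'
import sys,ast
from h import *
from scipy.spatial.transform import Rotation as Ro
s=read_state(); R=Ro.from_euler('xyz',s['tool_rot']).as_matrix(); p=np.array(s['position']); print('at',p.round(4),'w',round(s['width']*87,1))
for a in sys.argv[1:]:
    t=np.array(ast.literal_eval(a)); print(a,'->',(R.T@(t-p)).round(4)); p=p
E
python3 rel.py '(.5761,-.1592,.004)' '(.4708,-.1667,.004)' '(.4534,-.2786,.004)' '(.4464,-.3997,.004)' '(.6384,.2164,.165)'
python3 - <<'E'
from h import *
snap('wrist','wrist4.png')
E
```

```text
time: 9.55
position: [0.5591, 0.3224, 0.363]
tool_rot: [3.139, 0.003, -3.073]
ft_force: [0.1, -0.7, -0.9]
width: 0.803
finger_force: 0.0
at [0.5591 0.3224 0.363 ] w 69.9
(.5761,-.1592,.004) -> [ 0.0172 -0.4824  0.3579]
(.4708,-.1667,.004) -> [ 0.1228 -0.4827  0.3576]
(.4534,-.2786,.004) -> [ 0.1478 -0.5931  0.3572]
(.4464,-.3997,.004) -> [ 0.1631 -0.7134  0.3569]
(.6384,.2164,.165) -> [-0.0711 -0.1116  0.198 ]
```

View pics/wrist4.png

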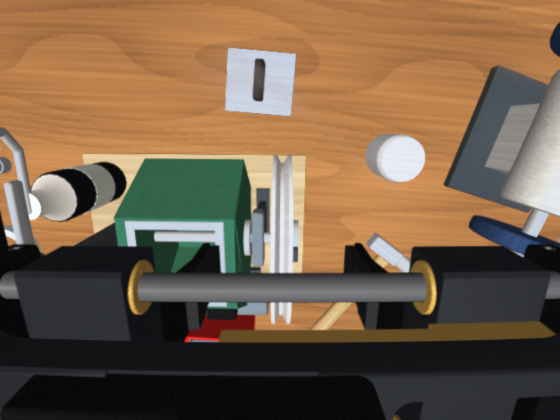

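The wrist view shows the port's white rim facing up (front edge at row 222, cols 134–224). The cover's plate corners are about (229,48), (296,53), (291,115) and (226,108).

Run:
```python
from t import *
P=camera_params('wrist')
for uv in [(134,222),(224,222),(145,232),(217,232),(122,222),(246,222)]:
    r=onz(P,uv,.22)-B; print(uv,r@ex,r@ey)
c=[onz(P,u,.014) for u in [(229,48),(296,53),(291,115),(226,108)]]
print(c, np.mean(c,0)); print('bar',onz(P,(259,80),.048))
```

```text
(134, 222) -0.052446445370385716 -0.04078791061040594
(224, 222) -0.05250627205932593 0.05162676012438889
(145, 232) -0.04171847367053906 -0.030606274695277408
(217, 232) -0.04184118655785921 0.04392723186820263
(122, 222) -0.05243278669648002 -0.0533450290668202
(246, 222) -0.05251024332995091 0.07392059070320288
[array([0.3752, 0.2301, 0.014 ]), array([0.3756, 0.3304, 0.014 ]), array([0.4655, 0.3297, 0.014 ]), array([0.4617, 0.2281, 0.014 ])] [0.4195 0.2796 0.014 ]
bar [0.4223 0.2798 0.048 ]
```

```bash
python3 -m crank '[[0,[0,-0.06,0],0],[0,[0,-0.12,0],0],[0,[0.005,-0.18,0],0],[0,[0.01,-0.24,0],0],[0,[0.017,-0.3,0],0],[0,[0.017,-0.36,0],0],[0,[0.017,-0.42,0.04],0],[0,[0.017,-0.482,0.08],0],[0,[0.017,-0.482,0.1],0],[0,[0.017,-0.482,0.1],0]]' 25
python3 rel.py '(.5761,-.1592,.004)'
python3 - <<'E'
from h import *
snap('wrist','wrist5.png')
P=camera_params('wrist')
for n,x in dict(D=(.5761,-.1592,.058),C=(.4708,-.1667,.058),B=(.4534,-.2786,.058),A=(.4464,-.3997,.058),knob=(.5717,-.275,.05)).items(): print(n,proj(P,x))
E
```

```text
time: 10.85
position: [0.5724, -0.1616, 0.2567]
tool_rot: [3.14, -0.007, -3.076]
ft_force: [0.3, 0.7, 0.0]
width: 1.001
finger_force: 0.0
at [ 0.5724 -0.1616  0.2567] w 87.1
(.5761,-.1592,.004) -> [-0.0055  0.0017  0.2527]
D [282.60399177 193.93293734]
C [282.316263    99.94341055]
B [180.91584093  76.5990083 ]
A [72.14059147 64.44436519]
knob [186.74973186 182.79144393]
```

View pics/wrist5.png

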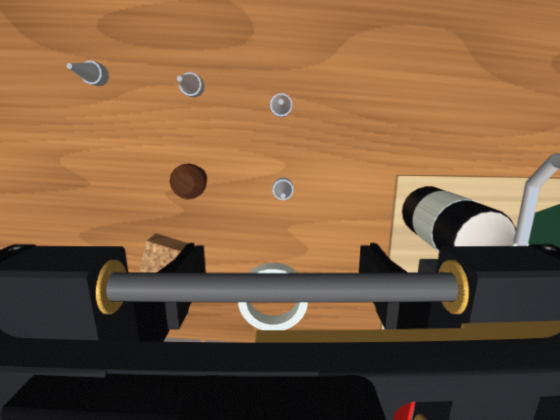

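The spike tips are at D (283,195), C (281,103), B (179,79) and A (68,67), within 3 px of my predictions. Picking D.

```bash
python3 -m crank '[[0,[-0.005,0.002,0.06],0],[0,[-0.005,0.002,0.12],0],[0,[-0.005,0.002,0.18],0],[0,[-0.005,0.002,0.225],0],[0,[-0.005,0.002,0.245],0],[0,[-0.005,0.002,0.251],0],[0,[-0.005,0.002,0.251],0],[1,[-0.005,0.002,0.251],0],[1,[-0.005,0.002,0.251],0],[1,[-0.005,0.002,0.251],0]]' 25
python3 -m crank '[[1,[0,0,0],0],[1,[0,0,0],0],[1,[0,0,-0.06],0],[1,[0,0,-0.12],0],[1,[0.02,0,-0.18],0],[1,[0.04,0,-0.24],0],[1,[0.06,0,-0.3],0],[1,[0.08,0.04,-0.34],0],[1,[0.09,0.09,-0.36],0],[1,[0.1,0.14,-0.36],0]]'
python3 -m crank '[[1,[0,0.06,0],0],[1,[0,0.12,0],0],[1,[0,0.18,0],0],[1,[0,0.24,0],0],[1,[0,0.25,0],0],[1,[0,0.25,0],0]]'
python3 rel.py '(.638,.22,.165)'
python3 - <<'E'
from h import *
snap('wrist','wrist6.png')
E
```

```text
time: 12.15
position: [0.5798, -0.1581, 0.0101]
tool_rot: [-3.141, 0.001, -3.073]
ft_force: [-0.3, -0.7, 0.2]
width: 0.744
finger_force: 0.0
time: 13.4
position: [0.47, -0.0237, 0.3715]
tool_rot: [-3.141, 0.004, -3.074]
ft_force: [-0.3, 0.2, -1.0]
width: 0.005
finger_force: 0.0
time: 14.15
position: [0.453, 0.2244, 0.3694]
tool_rot: [-3.141, -0.0, -3.072]
ft_force: [0.2, 0.1, -0.4]
width: 0.009
finger_force: 0.0
at [0.453  0.2244 0.3694] w 0.8
(.638,.22,.165) -> [-0.1843 -0.0171  0.2044]
```

View pics/wrist6.png

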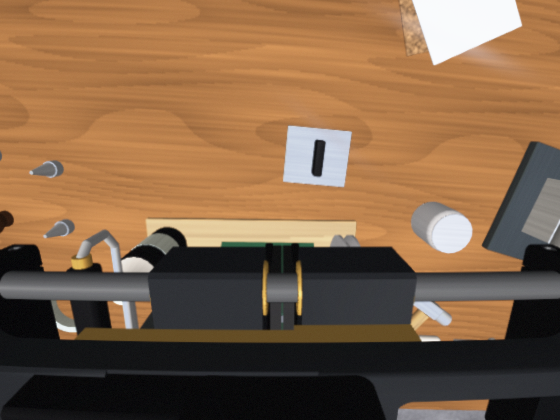

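The cover is at (318,157), and the gripper closed empty: it stopped 10 mm above the bench and slipped off the cone. Spike D still stands at (57,229), so I'll retry lower.

```bash
python3 -m crank '[[0,[0,-0.06,0],0],[0,[0,-0.12,0],0],[0,[-0.02,-0.18,0],0],[0,[-0.05,-0.24,0],0],[0,[-0.08,-0.3,0.02],0],[0,[-0.1,-0.36,0.06],0],[0,[-0.11,-0.39,0.1],0],[0,[-0.11,-0.39,0.12],0],[0,[-0.11,-0.39,0.12],0]]' 25
python3 rel.py '(.577,-.1592,.002)'
python3 - <<'E'
from t import *
im,P=snap('wrist','w7.png')
h=cv2.cvtColor(im,cv2.COLOR_BGR2HSV); m=((h[...,1]<70)&(h[...,2]>70)).astype('uint8'); m[235:]=0
n,l,st,c=cv2.connectedComponentsWithStats(m)
for i in range(1,n):
    if 80<st[i,4]<1500: print(st[i],c[i].round(0),onz(P,c[i],.02))
E
```

```text
time: 15.32
position: [0.5875, -0.1599, 0.2473]
tool_rot: [3.141, -0.005, -3.077]
ft_force: [-0.1, 0.6, 0.6]
width: 0.941
finger_force: 0.0
at [ 0.5875 -0.1599  0.2473] w 81.8
(.577,-.1592,.002) -> [0.0093 0.0012 0.2453]
[ 58  45  45  27 743] [83. 57.] [ 0.4458 -0.4025  0.02  ]
[172  56  29  27 554] [187.  69.] [ 0.4538 -0.28    0.02  ]
[269  78  24  26 469] [280.  90.] [ 0.471  -0.1699  0.02  ]
[272 167  22  23 400] [282. 178.] [ 0.5745 -0.1608  0.02  ]
[ 417  179   70   56 1429] [437. 201.] [0.5913 0.0411 0.02  ]
```

```bash
python3 -m crank '[[0,[0.012,0,0.06],0],[0,[0.012,0,0.12],0],[0,[0.012,0,0.18],0],[0,[0.012,0,0.22],0],[0,[0.012,0,0.235],0],[0,[0.012,0,0.235],0]]' 30
python3 rel.py '(.5745,-.1608,.002)'
```

```text
time: 16.12
position: [0.5783, -0.1581, 0.0159]
tool_rot: [-3.141, 0.001, -3.073]
ft_force: [0.1, 1.0, 0.4]
width: 1.0
finger_force: 0.0
at [ 0.5783 -0.1581  0.0159] w 87.0
(.5745,-.1608,.002) -> [ 0.004  -0.0024  0.0139]
```

```bash
python3 -m crank '[[0,[0.004,-0.0024,0.014],0],[0,[0.004,-0.0024,0.014],0],[1,[0.004,-0.0024,0.014],0],[1,[0.004,-0.0024,0.014],0],[1,[0.004,-0.0024,0.014],0],[1,[0.004,-0.0024,0.014],0],[1,[0.004,-0.0024,0.014],0]]' 30
```

```text
time: 17.0
position: [0.5737, -0.1608, 0.0006]
tool_rot: [3.142, 0.0, -3.073]
ft_force: [-1.4, -0.0, 0.1]
width: 0.518
finger_force: 0.1
```

```bash
python3 -m crank '[[1,[0,0,0],0],[1,[0,0,0],0],[1,[0,0,0],0],[1,[0,0,0],0],[1,[0,0,-0.01],0],[1,[0,0,-0.02],0],[1,[0,0,-0.02],0]]'
```

```text
time: 17.88
position: [0.5745, -0.161, 0.0219]
tool_rot: [-3.141, 0.002, -3.073]
ft_force: [-0.9, -0.4, -2.5]
width: 0.314
finger_force: 30.0
```

```bash
python3 -m crank '[[1,[0,0,-0.06],0],[1,[0,0,-0.12],0],[1,[0,0,-0.18],0],[1,[0,0,-0.24],0],[1,[-0.01,0.01,-0.3],0],[1,[-0.04,0.05,-0.34],0],[1,[-0.06,0.11,-0.34],0],[1,[-0.09,0.17,-0.34],0],[1,[-0.12,0.23,-0.34],0],[1,[-0.15,0.29,-0.34],0]]'
python3 -m crank '[[1,[-0.02,0.06,0],0],[1,[-0.021,0.08,0],0],[1,[-0.021,0.08,0],0],[1,[-0.021,0.08,0],0]]'
python3 rel.py '(.638,.22,.165)'
python3 - <<'E'
from h import *
snap('wrist','wrist8.png')
E
```

```text
time: 19.12
position: [0.698, 0.1259, 0.3605]
tool_rot: [-3.141, 0.0, -3.074]
ft_force: [1.4, -0.1, -0.4]
width: 0.311
finger_force: 30.0
time: 19.62
position: [0.7134, 0.2035, 0.3611]
tool_rot: [-3.14, 0.001, -3.076]
ft_force: [1.1, 0.1, -1.7]
width: 0.307
finger_force: 30.0
at [0.7134 0.2035 0.3611] w 26.7
(.638,.22,.165) -> [0.0743 0.0216 0.196 ]
```

View pics/wrist8.png

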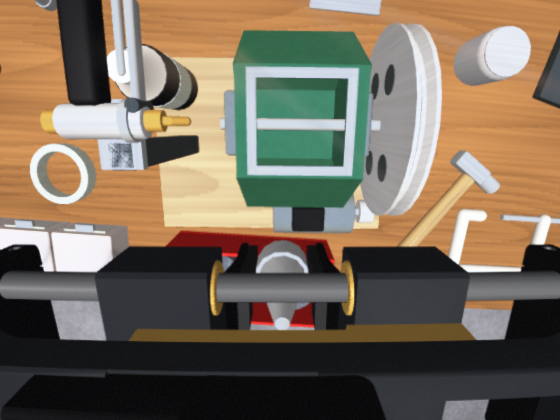

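The port is open and upright: rim corners (245,67)–(358,174), with the axle rod visible inside at row 125, so spikes should drop beside the rod. The gun's black handle is at (82,50) and the silver trigger at (118–140,50).

Run:
```python
from t import *
im,P=snap('wrist')
for z,pts in((.22,[(245,67),(357,67),(358,174),(246,174)]),(.22,[(257,77),(346,77),(350,167),(256,168)]),(.234,[(234,35),(360,34)])):
    q=[onz(P,u,z) for u in pts]; 
    for X in q: print(X,((X-B)@ex,(X-B)@ey))
    print('mean',np.mean(q,0))
```

```text
[0.5904 0.161  0.22  ] (np.float64(-0.05166936070665475), np.float64(-0.05199310715772033))
[0.5836 0.2616 0.22  ] (np.float64(-0.05164501843164643), np.float64(0.04883967736640376))
[0.6798 0.2744 0.22  ] (np.float64(0.04526079185658967), np.float64(0.05503732102338685))
[0.687  0.1656 0.22  ] (np.float64(0.04504274136053723), np.float64(-0.0539757327527644))
mean [0.6352 0.2157 0.22  ]
[0.5982 0.1722 0.22  ] (np.float64(-0.04311529156841607), np.float64(-0.041366322421843134))
[0.5928 0.2527 0.22  ] (np.float64(-0.04308679569389744), np.float64(0.039246939755808355))
[0.6736 0.2658 0.22  ] (np.float64(0.038463170971813156), np.float64(0.046855773115860665))
[0.6806 0.1751 0.22  ] (np.float64(0.0392615266657877), np.float64(-0.044110851231377424))
mean [0.6363 0.2164 0.22  ]
[0.5681 0.1525 0.234 ] (np.float64(-0.07451966970811565), np.float64(-0.05902687209783599))
[0.5601 0.2582 0.234 ] (np.float64(-0.07525955985676523), np.float64(0.04699093093727433))
mean [0.5641 0.2053 0.234 ]
```

```bash
python3 -m crank '[[1,[0.03,0.01,0],0],[1,[0.057,0.018,0.03],0],[1,[0.057,0.018,0.06],0],[1,[0.057,0.018,0.06],0],[1,[0.057,0.018,0.06],0]]'
python3 rel.py '(.6545,.218,.17)'
```

```text
time: 20.35
position: [0.6557, 0.2187, 0.3022]
tool_rot: [3.141, 0.002, -3.075]
ft_force: [0.3, 0.9, -0.9]
width: 0.31
finger_force: 30.0
at [0.6557 0.2187 0.3022] w 26.9
(.6545,.218,.17) -> [ 0.0015 -0.0007  0.1322]
```

```bash
python3 -m crank '[[1,[0.0015,-0.001,0.05],0],[1,[0.0015,-0.001,0.1],0],[1,[0.0015,-0.001,0.132],0],[1,[0.0015,-0.001,0.132],0],[0.52,[0.0015,-0.001,0.132],0],[0.52,[0.0015,-0.001,0.132],0],[0.52,[0.0015,-0.001,0.132],0],[0.52,[0.0015,-0.001,0.08],0],[0.52,[0.0015,-0.001,0.02],0],[0.3,[0.0015,-0.001,-0.04],0]]'
python3 -m crank '[[0,[0.03,-0.05,-0.02],0],[0,[0.06,-0.11,-0.02],0],[0,[0.09,-0.17,-0.02],0],[0,[0.12,-0.23,-0.02],0],[0,[0.15,-0.29,-0.02],0],[0,[0.18,-0.34,0.03],0],[0,[0.209,-0.375,0.08],0],[0,[0.209,-0.375,0.14],0],[0,[0.209,-0.375,0.2],0],[0,[0.209,-0.375,0.2],0]]'
cat > det.py <<'E'
from t import *
im,P=snap('wrist','last.png')
h=cv2.cvtColor(im,cv2.COLOR_BGR2HSV); m=((h[...,1]<70)&(h[...,2]>70)).astype('uint8'); m[235:]=0
n,l,st,c=cv2.connectedComponentsWithStats(m)
for i in range(1,n):
    if 80<st[i,4]<2500: print(st[i],c[i].round(0),onz(P,c[i],.02))
E
python3 det.py; python3 rel.py '(.471,-.170,.002)'
```

```text
time: 21.6
position: [0.6532, 0.2185, 0.3434]
tool_rot: [3.141, 0.001, -3.073]
ft_force: [1.0, 1.0, -0.8]
width: 0.533
finger_force: 0.0
time: 22.85
position: [0.4685, -0.1697, 0.1376]
tool_rot: [3.14, -0.004, -3.074]
ft_force: [-0.2, 0.3, 1.3]
width: 1.002
finger_force: 0.0
[   0  152   59   31 1285] [ 32. 168.] [ 0.4444 -0.4021  0.02  ]
[140 168  43  31 940] [163. 184.] [ 0.4516 -0.28    0.02  ]
[268 193  29  34 748] [282. 209.] [ 0.468  -0.1702  0.02  ]
at [ 0.4682 -0.1696  0.1366] w 87.2
(.471,-.170,.002) -> [-0.0034 -0.0009  0.1345]
```

```bash
python3 -m crank '[[0,[-0.0015,-0.001,0.05],0],[0,[-0.0015,-0.001,0.1],0],[0,[-0.0015,-0.001,0.125],0],[0,[-0.0015,-0.001,0.125],0],[0,[-0.0015,-0.001,0.125],0]]' 
python3 rel.py '(.4695,-.170,.002)'
```

```text
time: 23.52
position: [0.4735, -0.171, 0.0174]
tool_rot: [-3.141, 0.003, -3.073]
ft_force: [-0.4, 0.0, -0.1]
width: 1.005
finger_force: 0.0
at [ 0.4735 -0.171   0.0174] w 87.4
(.4695,-.170,.002) -> [0.004  0.0013 0.0154]
```

```bash
python3 -m crank '[[0,[0.004,0.001,0.0155],0],[0,[0.004,0.001,0.0155],0],[1,[0.004,0.001,0.0155],0],[1,[0.004,0.001,0.0155],0],[1,[0.004,0.001,0.0155],0],[1,[0.004,0.001,0.0155],0],[1,[0.004,0.001,0.0155],0],[1,[0.004,0.001,0.0155],0],[1,[0.004,0.001,0.0155],0],[1,[0.004,0.001,0.0155],0]]' 
python3 -m crank '[[1,[0,0,0],0],[1,[0,0,-0.05],0],[1,[0,0,-0.11],0],[1,[0,0,-0.17],0],[1,[0,0.0,-0.23],0],[1,[-0.02,0.04,-0.28],0],[1,[-0.04,0.1,-0.32],0],[1,[-0.07,0.16,-0.34],0],[1,[-0.1,0.22,-0.34],0],[1,[-0.13,0.28,-0.34],0]]' 
python3 -m crank '[[1,[-0.03,0.06,0],0],[1,[-0.044,0.095,0.02],0],[1,[-0.044,0.095,0.04],0],[1,[-0.044,0.095,0.04],0],[1,[-0.044,0.095,0.04],0]]'
python3 rel.py '(.6185,.2157,.17)'
```

```text
time: 24.78
position: [0.4684, -0.17, 0.0005]
tool_rot: [-3.141, 0.001, -3.073]
ft_force: [0.6, 0.8, 6.1]
width: 0.313
finger_force: 30.8
time: 26.02
position: [0.5669, 0.0905, 0.3394]
tool_rot: [-3.141, 0.0, -3.074]
ft_force: [1.4, -1.2, -1.2]
width: 0.311
finger_force: 30.0
time: 26.65
position: [0.6042, 0.186, 0.3]
tool_rot: [-3.141, 0.001, -3.075]
ft_force: [-0.0, -0.5, -1.3]
width: 0.309
finger_force: 30.0
at [0.6042 0.186  0.3   ] w 26.9
(.6185,.2157,.17) -> [-0.0162  0.0287  0.13  ]
```

```bash
python3 -m crank '[[1,[-0.016,0.029,0],0],[1,[-0.016,0.029,0.01],0],[1,[-0.016,0.029,0.06],0],[1,[-0.016,0.029,0.11],0],[1,[-0.016,0.029,0.13],0],[1,[-0.016,0.029,0.13],0],[0.52,[-0.016,0.029,0.13],0],[0.52,[-0.016,0.029,0.13],0],[0.52,[-0.016,0.029,0.13],0],[0.52,[-0.016,0.029,0.08],0]]'
python3 -m crank '[[0.52,[0,0,-0.06],0],[0.3,[0,0,-0.11],0],[0,[0.03,-0.05,-0.11],0],[0,[0.06,-0.11,-0.11],0],[0,[0.09,-0.17,-0.11],0],[0,[0.12,-0.23,-0.11],0],[0,[0.14,-0.29,-0.11],0],[0,[0.16,-0.35,-0.06],0],[0,[0.18,-0.41,0],0],[0,[0.198,-0.47,0.04],0]]'
python3 -m crank '[[0,[0,-0.013,0.04],0],[0,[0,-0.013,0.04],0],[0,[0,-0.013,0.04],0]]'
python3 rel.py '(.4525,-.28,.003)'; python3 det.py
```

```text
time: 27.9
position: [0.6163, 0.2159, 0.2165]
tool_rot: [-3.14, -0.006, -3.073]
ft_force: [0.6, 0.7, -0.5]
width: 0.476
finger_force: 0.0
time: 29.15
position: [0.4644, -0.2152, 0.2174]
tool_rot: [-3.141, 0.001, -3.073]
ft_force: [1.5, -0.4, 0.6]
width: 1.002
finger_force: 0.0
time: 29.52
position: [0.4669, -0.226, 0.1797]
tool_rot: [-3.141, 0.002, -3.072]
ft_force: [-0.2, 0.5, 0.5]
width: 1.0
finger_force: 0.0
at [ 0.4669 -0.226   0.1797] w 87.0
(.4525,-.28,.003) -> [ 0.0185 -0.0527  0.1767]
[ 89 153  46  27 834] [114. 166.] [ 0.4443 -0.4026  0.02  ]
[218 167  27  28 594] [231. 180.] [ 0.4512 -0.2807  0.02  ]
```

```bash
python3 -m crank '[[0,[0.0185,-0.0527,0],0],[0,[0.0185,-0.0527,0.06],0],[0,[0.0185,-0.0527,0.12],0],[0,[0.0185,-0.0527,0.155],0],[0,[0.0185,-0.0527,0.155],0],[0,[0.0185,-0.0527,0.155],0]]'
python3 rel.py '(.4515,-.2805,.003)'
```

```text
time: 30.32
position: [0.4528, -0.2811, 0.0254]
tool_rot: [-3.14, 0.003, -3.073]
ft_force: [0.2, -0.0, -0.2]
width: 1.002
finger_force: 0.0
at [ 0.4528 -0.2811  0.0254] w 87.1
(.4515,-.2805,.003) -> [0.0013 0.0007 0.0224]
```

```bash
python3 -m crank '[[0,[0.001,0.001,0.022],0],[0,[0.001,0.001,0.022],0],[1,[0.001,0.001,0.022],0],[1,[0.001,0.001,0.022],0],[1,[0.001,0.001,0.022],0],[1,[0.001,0.001,0.022],0],[1,[0.001,0.001,0.022],0],[1,[0.001,0.001,0.022],0],[1,[0.001,0.001,0.022],0],[1,[0.001,0.001,0.022],0]]' 
python3 -m crank '[[1,[0,0,0],0],[1,[0,0,-0.05],0],[1,[0,0,-0.11],0],[1,[0,0,-0.17],0],[1,[0,0.01,-0.23],0],[1,[-0.02,0.06,-0.28],0],[1,[-0.04,0.12,-0.32],0],[1,[-0.07,0.18,-0.34],0],[1,[-0.1,0.24,-0.34],0],[1,[-0.13,0.3,-0.34],0]]' 
python3 -m crank '[[1,[-0.03,0.06,0],0],[1,[-0.06,0.12,0],0],[1,[-0.09,0.17,0.02],0],[1,[-0.1,0.184,0.04],0],[1,[-0.105,0.184,0.04],0],[1,[-0.105,0.184,0.04],0]]'
python3 rel.py '(.6545,.218,.17)'
```

```text
time: 31.58
position: [0.4498, -0.2799, 0.0008]
tool_rot: [-3.142, 0.0, -3.073]
ft_force: [1.2, -0.3, -0.2]
width: 0.313
finger_force: 30.0
time: 32.83
position: [0.5452, -0.0044, 0.3401]
tool_rot: [-3.141, 0.001, -3.074]
ft_force: [0.6, 0.3, -1.8]
width: 0.311
finger_force: 30.0
time: 33.58
position: [0.6373, 0.1834, 0.2998]
tool_rot: [-3.141, 0.0, -3.075]
ft_force: [-0.6, -1.4, -0.3]
width: 0.312
finger_force: 30.0
at [0.6373 0.1834 0.2998] w 27.2
(.6545,.218,.17) -> [-0.0194  0.0334  0.1297]
```

```bash
python3 -m crank '[[1,[-0.019,0.033,0],0],[1,[-0.019,0.033,0.01],0],[1,[-0.019,0.033,0.06],0],[1,[-0.019,0.033,0.11],0],[1,[-0.019,0.033,0.13],0],[1,[-0.019,0.033,0.13],0],[0.52,[-0.019,0.033,0.13],0],[0.52,[-0.019,0.033,0.13],0],[0.52,[-0.019,0.033,0.13],0],[0.52,[-0.019,0.033,0.08],0]]'
python3 -m crank '[[0.52,[0,0,-0.06],0],[0.3,[0,0,-0.11],0],[0,[0.03,-0.05,-0.11],0],[0,[0.06,-0.11,-0.11],0],[0,[0.09,-0.17,-0.11],0],[0,[0.12,-0.23,-0.11],0],[0,[0.14,-0.29,-0.11],0],[0,[0.16,-0.35,-0.06],0],[0,[0.18,-0.41,0],0],[0,[0.2,-0.47,0.03],0]]'
python3 -m crank '[[0,[0.02,-0.06,0.01],0],[0,[0.05,-0.12,0.02],0],[0,[0.055,-0.16,0.02],0],[0,[0.055,-0.18,0.02],0],[0,[0.055,-0.18,0.02],0],[0,[0.055,-0.18,0.02],0]]'
python3 rel.py '(.444,-.4025,.003)'; python3 det.py
```

```text
time: 34.83
position: [0.6521, 0.2178, 0.2165]
tool_rot: [-3.139, -0.006, -3.073]
ft_force: [1.1, 1.4, 1.3]
width: 0.476
finger_force: 0.0
time: 36.08
position: [0.4985, -0.2152, 0.221]
tool_rot: [-3.141, 0.001, -3.073]
ft_force: [1.0, -0.3, -0.0]
width: 0.998
finger_force: 0.0
time: 36.83
position: [0.4576, -0.3956, 0.2018]
tool_rot: [3.141, 0.001, -3.071]
ft_force: [1.1, -0.3, 0.4]
width: 0.997
finger_force: 0.0
at [ 0.4576 -0.3956  0.2018] w 86.7
(.444,-.4025,.003) -> [ 0.0142 -0.0061  0.1988]
[263 169  25  26 508] [275. 182.] [ 0.4438 -0.4044  0.02  ]
```

```bash
python3 -m crank '[[0,[0.014,-0.007,0.06],0],[0,[0.014,-0.007,0.12],0],[0,[0.014,-0.007,0.17],0],[0,[0.014,-0.007,0.18],0],[0,[0.014,-0.007,0.18],0],[0,[0.014,-0.007,0.18],0]]'
python3 rel.py '(.444,-.4035,.003)'
```

```text
time: 37.62
position: [0.4445, -0.4063, 0.0242]
tool_rot: [-3.139, 0.003, -3.073]
ft_force: [0.7, -0.8, 0.4]
width: 0.999
finger_force: 0.0
at [ 0.4445 -0.4063  0.0242] w 86.9
(.444,-.4035,.003) -> [0.0004 0.0028 0.0212]
```

```bash
python3 -m crank '[[0,[0,0.003,0.021],0],[0,[0,0.003,0.021],0],[1,[0,0.003,0.021],0],[1,[0,0.003,0.021],0],[1,[0,0.003,0.021],0],[1,[0,0.003,0.021],0],[1,[0,0.003,0.021],0],[1,[0,0.003,0.021],0],[1,[0,0.003,0.021],0],[1,[0,0.003,0.021],0]]' 
python3 -m crank '[[1,[0,0,0],0],[1,[0,0,-0.05],0],[1,[0,0,-0.11],0],[1,[0,0.02,-0.17],0],[1,[0,0.07,-0.23],0],[1,[-0.02,0.13,-0.28],0],[1,[-0.04,0.19,-0.32],0],[1,[-0.07,0.25,-0.34],0],[1,[-0.1,0.31,-0.34],0],[1,[-0.13,0.37,-0.34],0]]' 
python3 -m crank '[[1,[-0.03,0.06,0],0],[1,[-0.05,0.12,0],0],[1,[-0.07,0.17,0.01],0],[1,[-0.085,0.22,0.03],0],[1,[-0.085,0.236,0.04],0],[1,[-0.085,0.236,0.04],0],[1,[-0.085,0.236,0.04],0]]'
python3 rel.py '(.6185,.2157,.17)'
```

```text
time: 38.88
position: [0.4427, -0.4025, 0.0006]
tool_rot: [-3.142, 0.0, -3.073]
ft_force: [0.9, 0.0, -0.3]
width: 0.309
finger_force: 30.0
time: 40.12
position: [0.526, -0.076, 0.3369]
tool_rot: [-3.141, 0.001, -3.074]
ft_force: [1.9, -0.2, -2.9]
width: 0.312
finger_force: 30.0
time: 41.0
position: [0.5948, 0.1613, 0.2967]
tool_rot: [-3.141, 0.001, -3.076]
ft_force: [-1.4, -1.1, -1.7]
width: 0.313
finger_force: 30.0
at [0.5948 0.1613 0.2967] w 27.2
(.6185,.2157,.17) -> [-0.0271  0.0528  0.1267]
```

Drop it, then back off along +x to look into the port.

```bash
python3 -m crank '[[1,[-0.027,0.053,-0.01],0],[1,[-0.027,0.053,0.01],0],[1,[-0.027,0.053,0.06],0],[1,[-0.027,0.053,0.11],0],[1,[-0.027,0.053,0.127],0],[1,[-0.027,0.053,0.127],0],[0.52,[-0.027,0.053,0.127],0],[0.52,[-0.027,0.053,0.127],0],[0.52,[-0.027,0.053,0.127],0],[0.52,[-0.027,0.053,0.08],0]]'
python3 -m crank '[[0.52,[0,0,-0.06],0],[0,[0,0,-0.12],0],[0,[-0.03,-0.03,-0.17],0],[0,[-0.08,-0.06,-0.18],0],[0,[-0.1,-0.06,-0.18],0],[0,[-0.1,-0.06,-0.18],0],[0,[-0.1,-0.06,-0.18],0]]'
python3 - <<'E'
from h import *
snap('wrist','wrist9.png'); P=camera_params('wrist'); np.save('P9.npy',P,allow_pickle=True)
snap('scene','scene9.png')
cv2.imwrite('pics/wrist9z.png',cv2.imread('pics/wrist9.png')[0:250])
E
python3 rel.py
```

```text
time: 42.25
position: [0.6161, 0.2172, 0.2135]
tool_rot: [-3.14, -0.006, -3.073]
ft_force: [0.1, 0.2, 0.4]
width: 0.475
finger_force: 0.0
time: 43.12
position: [0.7208, 0.1658, 0.3964]
tool_rot: [3.141, 0.0, -3.072]
ft_force: [-0.0, -1.0, -0.3]
width: 0.984
finger_force: 0.0
at [0.7207 0.1655 0.397 ] w 86.4
```

View pics/wrist9z.png

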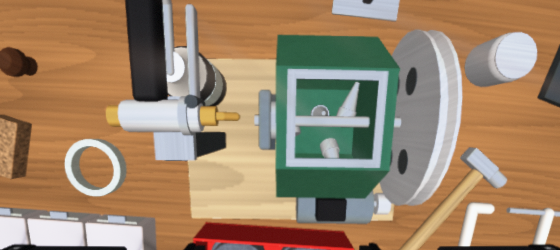

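The wrist view shows all four spikes inside the barrel: (348,98), (320,112), (330,150) and (297,128). The gun handle spans cols 128–163 and the trigger bar cols 187–197, with its pivot at (192,101). Measuring the gun.

Run:
```python
from t import *
P=np.load('P9.npy',allow_pickle=True).item(); im=cv2.imread('pics/wrist9.png')
for r in (20,35,50): print(r,(im[r,120:210].sum(1)//3).tolist())
print('pivot',onz(P,(192,101),.258))
piv=onz(P,(192,101),.258); print('face ~',piv-.053*ex)
for uv,z in [((128,30),.263),((163,30),.263),((187,30),.258),((197,30),.258)]:
    X=onz(P,uv,z); print(uv,X,(X-B)@ex,(X-B)@ey)
```

```text
20 [118, 120, 119, 120, 118, 116, 85, 32, 27, 32, 36, 38, 37, 36, 36, 35, 35, 36, 34, 35, 35, 36, 33, 36, 37, 35, 34, 35, 35, 32, 31, 25, 24, 19, 14, 13, 13, 12, 5, 8, 10, 10, 41, 141, 194, 199, 202, 201, 196, 181, 153, 124, 105, 115, 119, 119, 120, 120, 120, 121, 119, 120, 121, 120, 124, 159, 198, 200, 198, 197, 197, 191, 182, 154, 115, 97, 93, 105, 114, 115, 117, 118, 117, 118, 115, 117, 117, 117, 117, 119]
35 [123, 122, 122, 124, 124, 123, 122, 95, 39, 31, 34, 39, 41, 39, 39, 39, 41, 39, 39, 37, 37, 38, 39, 39, 39, 39, 38, 40, 37, 37, 34, 34, 27, 28, 20, 21, 15, 16, 15, 12, 11, 12, 10, 45, 143, 193, 201, 202, 201, 194, 176, 150, 119, 109, 125, 125, 124, 123, 123, 123, 122, 121, 123, 121, 121, 133, 185, 203, 204, 202, 202, 199, 192, 177, 132, 97, 88, 89, 109, 117, 118, 118, 118, 118, 118, 119, 119, 119, 120, 120]
50 [129, 128, 129, 129, 128, 129, 128, 126, 99, 56, 42, 43, 48, 48, 48, 49, 48, 47, 48, 51, 49, 48, 48, 48, 49, 47, 48, 49, 49, 48, 50, 49, 46, 42, 40, 38, 35, 35, 36, 34, 33, 34, 33, 36, 62, 137, 191, 198, 199, 199, 190, 171, 144, 126, 152, 194, 207, 208, 206, 203, 201, 202, 202, 201, 200, 200, 200, 206, 202, 199, 198, 200, 193, 182, 157, 115, 94, 93, 103, 128, 131, 130, 132, 131, 132, 131, 131, 130, 133, 132]
pivot [0.6302 0.0763 0.258 ]
face ~ [0.5773 0.0727 0.258 ]
(128, 30) [0.5745 0.0214 0.263 ] -0.07701297201954058 -0.1902410040713976
(163, 30) [0.5731 0.0521 0.263 ] -0.07629375541294682 -0.1594813073981993
(187, 30) [0.5708 0.0715 0.258 ] -0.07733965343936641 -0.1399850186522049
(197, 30) [0.5703 0.0803 0.258 ] -0.07721049236306209 -0.13118134944247406
```

```bash
python3 rel.py '(.5788,.048,.36)'; python3 -m crank '[[0,[0.04,-0.03,0],0],[0,[0.08,-0.07,0],0],[0,[0.12,-0.1,0.02],0],[0,[0.149,-0.108,0.037],0],[0,[0.149,-0.108,0.037],0],[0,[0.149,-0.108,0.037],0]]'; python3 rel.py '(.5788,.048,.233)'
```

```text
at [0.7207 0.1655 0.397 ] w 86.4
(.5788,.048,.36) -> [ 0.1497 -0.1074  0.0368]
time: 43.98
position: [0.5804, 0.0477, 0.3602]
tool_rot: [-3.141, 0.002, -3.073]
ft_force: [0.3, 0.4, 0.3]
width: 0.995
finger_force: 0.0
at [0.5804 0.0477 0.3602] w 86.5
(.5788,.048,.233) -> [0.0018 0.0005 0.1272]
```

```bash
python3 -m crank '[[0,[0.002,0,0.04],0],[0,[0.002,0,0.075],0],[0,[0.002,0,0.09],0],[0,[0.002,0,0.1],0],[0,[0.002,0,0.1],0]]' 25; python3 -m crank '[[0,[0,0,0.01],0],[0,[0,0,0.02],0],[0,[0,0,0.027],0],[0,[0,0,0.027],0]]'
python3 - <<'E'
from h import *
a,P=snap('scene');a=a[150:290,230:370]; b,_=snap('side'); b=b[140:260,200:320]
cv2.imwrite('pics/gun.png',np.hstack([cv2.resize(a,(400,400),interpolation=2),cv2.resize(b,(400,400),interpolation=2)]))
E
```

```text
time: 44.6
position: [0.5786, 0.0474, 0.2594]
tool_rot: [3.141, 0.0, -3.073]
ft_force: [-0.8, 0.5, 1.7]
width: 0.995
finger_force: 0.0
time: 45.1
position: [0.5779, 0.0469, 0.2313]
tool_rot: [-3.142, -0.001, -3.073]
ft_force: [0.0, -0.3, -0.1]
width: 1.0
finger_force: 0.0
```

View pics/gun.png

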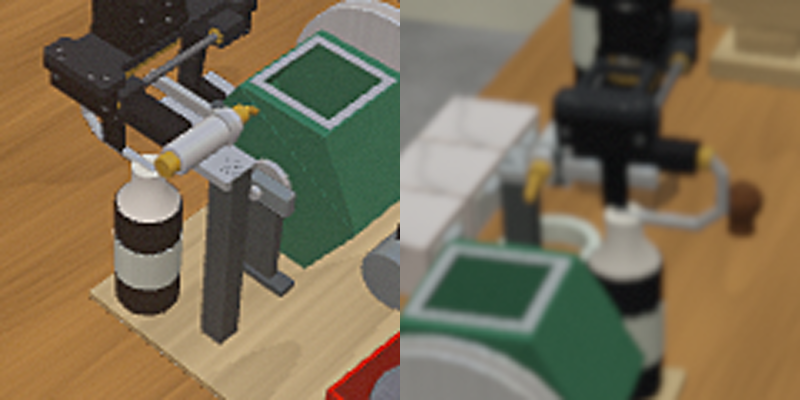

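The fingers straddle the handle and trigger with no contact, so I'll squeeze now.

```bash
python3 -m crank '[[0.3,[0,-0.0025,0],0],[0.6,[0,-0.0025,0],0],[0.6,[0,-0.0025,0],0],[0.6,[0,-0.0025,0],0],[0.6,[0,-0.0025,0],0]]' 25; python3 -m crank '[[0.6,[0,0,0],0],[0.6,[0,0,0],0],[0.6,[0,0,0],0]]'
```

```text
time: 45.82
position: [0.5786, 0.0415, 0.232]
tool_rot: [-3.138, -0.0, -3.076]
ft_force: [-2.1, -1.8, 2.1]
width: 0.526
finger_force: 24.1
time: 46.2
position: [0.5786, 0.0416, 0.232]
tool_rot: [-3.138, -0.0, -3.076]
ft_force: [-1.2, -7.0, 1.4]
width: 0.533
finger_force: 24.1
```

```bash
python3 -m crank '[[0.7,[0,0,0],0],[0.7,[0,0,0],0],[0.7,[0,0,0],0],[0.7,[0,0,0],0],[0.7,[0,0,0],0],[0.7,[0,0,0],0],[0.7,[0,0,0],0],[0.7,[0,0,0],0],[0.7,[0,0,0],0],[0.7,[0,0,0],0]]' 35
python3 - <<'E'
from h import *
cv2.imwrite('pics/sq.png',get_image('scene'))
E
python3 -m crank '[[0,[0,0.001,0],0],[0,[0,0.002,0],0],[0,[0,0.0025,0],0],[0,[0,0.0025,0],0],[0,[0,0.0025,0],0],[0,[0,0.0025,0],0],[0,[0,0.0025,0],0],[0,[0,0.0025,-0.04],0],[0,[0,0.0025,-0.09],0],[0,[0,0.0025,-0.12],0]]' 25
```

```text
time: 47.45
position: [0.5786, 0.0414, 0.232]
tool_rot: [-3.138, -0.0, -3.077]
ft_force: [-0.0, -8.0, 0.1]
width: 0.526
finger_force: 33.7
time: 48.75
position: [0.5785, 0.0472, 0.3547]
tool_rot: [3.142, 0.003, -3.073]
ft_force: [1.3, -0.6, -0.6]
width: 1.0
finger_force: 0.0
```

```bash
python3 -m crank '[[0,[0,0.06,0],0],[0,[0.01,0.12,0],0],[0,[0.02,0.18,0],0],[0,[0.035,0.235,0.04],0],[0,[0.035,0.235,0.05],0],[0,[0.035,0.235,0.05],0],[0,[0.035,0.235,0.05],0]]'
cat > cov.py <<'E'
from t import *
im,P=snap('wrist','cov.png')
h=cv2.cvtColor(im,cv2.COLOR_BGR2HSV); m=((h[...,1]<60)&(h[...,2]>150)).astype('uint8'); m[240:]=0
n,l,st,c=cv2.connectedComponentsWithStats(m)
for i in range(1,n):
    if st[i,4]>2500:
        ct=max(cv2.findContours((l==i).astype('uint8'),0,1)[0],key=len)
        w=np.array([onz(P,q[0],.014)[:2] for q in ct],np.float32)*1000
        r=cv2.minAreaRect(w); print(st[i],r)
print('bar prior',proj(P,(.421,.28,.048)))
E
python3 cov.py; python3 rel.py '(.421,.28,.05)'
```

```text
time: 49.62
position: [0.5285, 0.2776, 0.3029]
tool_rot: [-3.141, 0.001, -3.076]
ft_force: [-0.3, 0.5, 0.7]
width: 1.005
finger_force: 0.0
[ 249   64   81   76 4766] ((421.40631103515625, 278.5923156738281), (103.47991943359375, 91.46495056152344), 88.82206726074219)
bar prior [289.8452  99.76  ]
at [0.5285 0.2777 0.303 ] w 86.7
(.421,.28,.05) -> [0.1075 0.0093 0.2529]
```

```bash
python3 -m crank '[[0,[0.05,0.004,0.03],0.04],[0,[0.107,0.008,0.06],0.086],[0.3,[0.107,0.008,0.12],0.086],[0.3,[0.107,0.008,0.18],0.086],[0.3,[0.107,0.008,0.22],0.086],[0.3,[0.107,0.008,0.22],0.086],[0.3,[0.107,0.008,0.22],0.086]]' 30
python3 rel.py '(.4212,.2788,.02)'; python3 -c "
from plant import *;print(read_state()['tool_rot'])"
```

```text
time: 50.55
position: [0.4214, 0.2803, 0.0841]
tool_rot: [3.14, 0.002, 3.123]
ft_force: [0.0, 1.0, 0.6]
width: 0.707
finger_force: 0.0
at [0.4214 0.2803 0.0841] w 61.5
(.4212,.2788,.02) -> [ 0.0003 -0.0016  0.0641]
[3.14011830e+00 2.33457396e-03 3.12287088e+00]
```

```bash
python3 -m crank '[[0.3,[0,-0.0015,0.03],0],[0.3,[0,-0.0015,0.055],0],[0.3,[0,-0.0015,0.063],0],[0.3,[0,-0.0015,0.063],0],[1,[0,-0.0015,0.063],0],[1,[0,-0.0015,0.063],0],[1,[0,-0.0015,0.063],0],[1,[0,-0.0015,0.063],0],[1,[0,-0.0015,0.063],0],[1,[0,-0.0015,0.063],0]]' 45
python3 -m crank '[[1,[0,0,0],0],[1,[0,0,0],0],[1,[0,0,-0.03],0],[1,[0,0,-0.08],0],[1,[0,0,-0.14],-0.03],[1,[0,0,-0.2],-0.06],[1,[0,0,-0.26],-0.088],[1,[0,0,-0.31],-0.088],[1,[0,0,-0.31],-0.088],[1,[0,0,-0.31],-0.088]]'
python3 rel.py '(.6365,.217,.31)' '(.72,.217,.33)'
```

```text
time: 51.8
position: [0.4199, 0.2784, 0.019]
tool_rot: [3.141, 0.0, 3.124]
ft_force: [0.1, 0.5, -0.2]
width: 0.16
finger_force: 45.0
time: 53.05
position: [0.4196, 0.2779, 0.3277]
tool_rot: [-3.141, -0.001, -3.072]
ft_force: [0.1, 0.1, -2.9]
width: 0.157
finger_force: 45.0
at [0.4196 0.2779 0.3277] w 13.7
(.6365,.217,.31) -> [-0.2121 -0.076   0.0175]
(.72,.217,.33) -> [-0.2954 -0.0818 -0.0026]
```

Run:
```python
from t import *
def est(im,P,box,name):
    h=cv2.cvtColor(im,cv2.COLOR_BGR2HSV); x0,y0,x1,y1=box
    # outer rim polygon = non-green boundary: fill region enclosed by bright rim
    m=((h[...,1]<60)&(h[...,2]>150)).astype('uint8'); k=np.zeros_like(m); k[y0:y1,x0:x1]=m[y0:y1,x0:x1]
    cs,hi=cv2.findContours(k,cv2.RETR_EXTERNAL,1); ct=max(cs,key=cv2.contourArea); hull=cv2.convexHull(ct)
    w=np.array([onz(P,q[0],.22)[:2] for q in hull],np.float32)*1000
    r=cv2.minAreaRect(w); print(name,r)
P=np.load('P9.npy',allow_pickle=True).item()
est(cv2.imread('pics/wrist9.png'),P,(280,62,392,176),'w9')
Pc=camera_params('scene'); est(cv2.imread('pics/scene9.png'),Pc,(300,140,400,240),'scene')
im=cv2.imread('pics/sq.png'); est(im,Pc,(300,140,400,240),'scene sq')
```

```text
w9 ((636.1123046875, 215.14540100097656), (98.43116760253906, 102.5302734375), 3.1955647468566895)
scene ((636.0594482421875, 217.484130859375), (98.71611022949219, 102.49821472167969), 3.306269407272339)
scene sq ((633.109130859375, 217.31369018554688), (104.62665557861328, 102.49821472167969), 3.306269407272339)
```

```bash
python3 -m crank '[[1,[-0.05,-0.02,0],0.01],[1,[-0.1,-0.04,0],0.01],[1,[-0.15,-0.06,0],0.01],[1,[-0.19,-0.07,0],0.01],[1,[-0.2105,-0.0755,0.01],0.01],[1,[-0.2105,-0.0755,0.04],0.01],[1,[-0.2105,-0.0755,0.05],0.01],[1,[-0.2105,-0.0755,0.05],0.01],[1,[-0.2105,-0.0755,0.05],0.01]]'
python3 rel.py '(.635,.2165,.231)'
```

```text
time: 54.18
position: [0.6352, 0.2181, 0.2801]
tool_rot: [3.141, 0.001, -3.081]
ft_force: [0.8, -0.3, -2.1]
width: 0.158
finger_force: 45.0
at [0.6352 0.2181 0.2801] w 13.8
(.635,.2165,.231) -> [ 0.0004 -0.0016  0.0491]
```

```bash
python3 -m crank '[[1,[0,-0.0015,0.015],0],[1,[0,-0.0015,0.03],0],[1,[0,-0.0015,0.037],0],[1,[0,-0.0015,0.037],0]]'; python3 rel.py '(.635,.2165,.231)'; python3 -m crank '[[1,[0,0,0.002],0],[1,[0,0,0.004],0],[1,[0,0,0.004],0]]'; python3 -m crank '[[1,[0,0,0.002],0],[1,[0,0,0.004],0],[1,[0,0,0.004],0]]'
```

```text
time: 54.68
position: [0.635, 0.2161, 0.2411]
tool_rot: [-3.141, -0.001, -3.081]
ft_force: [0.7, 0.3, -2.7]
width: 0.157
finger_force: 45.0
at [0.635  0.2161 0.2411] w 13.6
(.635,.2165,.231) -> [-0.      0.0004  0.0101]
time: 55.05
position: [0.6353, 0.2163, 0.238]
tool_rot: [3.142, 0.0, -3.081]
ft_force: [0.3, -0.5, -1.6]
width: 0.156
finger_force: 45.0
time: 55.42
position: [0.6352, 0.2162, 0.2337]
tool_rot: [-3.141, -0.0, -3.081]
ft_force: [0.1, 0.6, -1.4]
width: 0.155
finger_force: 45.0
```

```bash
python3 -m crank '[[1,[0,0,0.0015],0],[1,[0,0,0.003],0],[1,[0,0,0.003],0]]'; python3 -m crank '[[1,[0,0,0.001],0],[1,[0,0,0.0015],0],[1,[0,0,0.0015],0]]'
```

```text
time: 55.8
position: [0.6354, 0.2163, 0.2315]
tool_rot: [3.141, 0.001, -3.081]
ft_force: [0.2, -0.7, 1.4]
width: 0.155
finger_force: 45.0
time: 56.18
position: [0.6356, 0.2163, 0.2311]
tool_rot: [3.141, 0.002, -3.082]
ft_force: [-1.0, -1.3, 9.6]
width: 0.155
finger_force: 45.0
```

The wrist force rose to 9.6 N at TCP z = .231, so the plate is down on the barrel. Releasing, retreating and taking a look.

```bash
python3 -m crank '[[0.4,[0,0,-0.001],0],[0.4,[0,0,-0.001],0],[0.4,[0,0,-0.001],0],[0.4,[0,0,-0.001],0],[0.4,[0,0,-0.03],0],[0.4,[0,0,-0.08],0],[0.4,[0,0,-0.13],0],[0.4,[-0.05,0,-0.16],0],[0.4,[-0.09,0,-0.16],0],[0.4,[-0.09,0,-0.16],0]]'
python3 -m crank '[[0.4,[0,0,0],0],[0.4,[0,0,0],0],[0.4,[0,0,0],0]]'
python3 - <<'E'
from t import *
w,P=snap('wrist','fin_w.png'); s,Pc=snap('scene','fin_s.png'); d,_=snap('side','fin_d.png')
for im,Q,z in((w,P,.226),(s,Pc,.226)):
    h=cv2.cvtColor(im,cv2.COLOR_BGR2HSV); m=((h[...,1]<60)&(h[...,2]>140)).astype('uint8')
    c=proj(Q,(.636,.2165,.226)).astype(int); k=np.zeros_like(m); k[c[1]-60:c[1]+60,c[0]-65:c[0]+65]=1; k*=m
    ct=cv2.convexHull(max(cv2.findContours(k,0,1)[0],key=cv2.contourArea))
    print(c,cv2.minAreaRect(np.array([onz(Q,q[0],z)[:2] for q in ct],np.float32)*1000))
f=lambda a,x,y,n,m=400:cv2.resize(a[y:y+n,x:x+n],(m,m),interpolation=2)
cv2.imwrite('pics/fin.png',np.hstack([cv2.resize(w,(400,300)),cv2.resize(s[120:270,240:440],(400,300))]))
E
```

```text
time: 57.42
position: [0.7277, 0.222, 0.3844]
tool_rot: [-3.141, -0.005, -3.083]
ft_force: [0.8, 1.2, -0.4]
width: 0.604
finger_force: 0.0
time: 57.8
position: [0.7244, 0.2214, 0.3912]
tool_rot: [-3.142, 0.002, -3.081]
ft_force: [-0.1, 0.4, -0.8]
width: 0.602
finger_force: 0.0
[282 110] ((636.1774291992188, 215.34951782226562), (97.0987548828125, 103.7206802368164), 3.476038694381714)
[342 176] ((694.4724731445312, 265.0804443359375), (133.32872009277344, 275.2070617675781), 67.92921447753906)
```

View pics/fin.png

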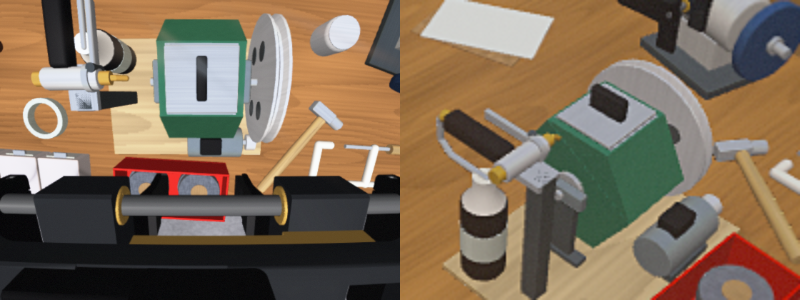

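The cover lies flush on the barrel over the port, with its bar at (202,78) in the wrist view, and the trigger is released. The bench things are where they were, so I'm handing in.

```bash
python3 -c "
from plant import *; print(close_job())"
```

```text
the job is handed in; nothing more can be done
None
```

The job is handed in: the port faces up, all four spikes I found are in the barrel, the trigger was squeezed home and released, and the cover sits flush on the port. No verdict came back, and I judged the full squeeze from finger opening and grip force because the trigger angle isn't readable.

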